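Twist a spring channel nut into the strut rail

ROBOT

A 6-joint arm with a two-finger parallel gripper is mounted at the origin on a cart in front of the work surface, level with it; the furniture and walls round the work are solid. World frame = base frame: x ahead of the robot, y to its left, z up, the work surface at z = 0. Lengths are in m, angles in rad, forces in N, time in s.
With the tool pointing down it reaches from about 0.35 to 0.85 m from the base axis. Payload 8.1 kg.
Tool frame: the origin (TCP) lies midway between the tips of the shut fingers; the grasp point (between the pads) lies 19 mm behind it; z points along the fingers, y is the line along which they close (so a half turn about z gives the same grasp; the last joint's range is limited). The gripper opens to 85 mm and grips with 20 to 120 N. Pads are 22 mm wide; open, the fingers measure 114 mm over their backs; the gripper's body (76 mm by 85 mm) begins 54 mm behind the grasp point. The pads swing forward as they close: fully open they stand 13 mm farther back than shut.
Start: joints at [-1.292, 0.13, 1.488, -0, 1.523, -0.085], TCP at [0.214, -0.561, 0.231] pointing down, gripper open.
Joint ranges: [-2.96, 2.96], [-0.89, 2.26], [0.02, 2.5], [-1.34, 4.48], [0, 2.73], [-2.66, 2.66]. Speed limits (rad/s): [2.39, 2.39, 2.79, 3.14, 3.14, 3.14].

INTERFACE

Orientations are given as a unit quaternion [x, y, z, w].
In Python, from workcell import arm gives the robot as it stands.
- The arm moves only by the shell command python3 -m creep 'ROWS' [FORCE]. ROWS is JSON, a list that holds one entry, the list of rows, each a list of 5 numbers: the shift along the tool's x, y, z in mm, then the turn about the tool's z in degrees, then the opening, from -1 (shut) to 1 (fully open). A call has 1 to 12 rows; each row is the pose to reach, as a shift and turn from the pose commanded when the call began, along the tool's axes at that moment; what a row does not reach only later rows make up. A row lasts 1/8 s, in which the tool goes at most 62.5 mm and 10.7 degrees, less where a joint would pass 70% of its speed; a pose out of reach is approached as far as the arm can. A call with a gripper value outside its range is refused whole. The fingers move at their own pace and stop on an object; FORCE is the grip in N (left out, the last holds). Time passes only in rows, so rows that repeat a pose let the fingers close. It gives the time, the measured TCP pose, the force, the opening and the grip force at its end, in the units of the state.
- arm.sense(): the state, without advancing time (a new reading comes with each control period).
- arm.read_camera(name): name is "side" or "top"; returns the picture (480x640x3 uint8, red, green, blue); there is no depth.
- arm.calibration(name): a dict with "vfov" (degrees; the focal length in pixels is half the picture's height over the tangent of half this angle, whatever the lens; pixels are square), "cx", "cy" (the principal point, pixels), "k1" (the pictures are not rectified: a ray, as slopes to the right and down, at radius r is drawn at 1 + k1 r^2 times it, then the intrinsics apply), "R" (3x3) and "t" (3): a world point X has camera coordinates R X + t. Camera axes: x right, y down, z forward; pixel columns grow to the right and rows downward; lengths in m; the calibration is good to about 2 mm. A picture is of the moment at which its call begins. calibration takes no time and is no camera call.
- arm.hand_in(): hands the job in; it is judged then, once.
Trained networks look in the newest picture that a camera, given by its name, has taken for a name from the list of things; names that differ only in an ending like _2 or _b are one class to them, and where a whole thing is asked for, a point or a joint stands for the part that bears it (a point fixed in the world has none). Each returns a list of dicts, best first, with "confidence" (0 to 1); they miss things now and then, are a little off and sometimes report something else, mostly with a low value. They report only what shows in the picture. A call takes as long as a camera call.
- arm.cut_out(camera, label): "pixels" (480x640 bool, what is visible of it) and "at" ([row, column] in pixels, amid what is visible of it).
The state is a dict: "time_s": time; "qpos": joint angles; "qd": joint speeds; "effort": joint torques, N m; "tool_pos": TCP position; "tool_rot": TCP orientation; "ft_force": force on the tool from outside, world axes, zero at the start; "wrist_torque": the same for the moment, N m; "opening": opening from 0.0 (shut) to 1.0 (fully open); "grasp_force": force on a finger pad.
Only numpy, scipy, OpenCV 4.12 (cv2) and the standard library are available. Lean on these libraries where they do the work, as an engineer would, in place of code of your own. Each camera call takes 0.05 s, during which the arm holds its last target. There are 200 camera calls.

TASK

Take the spring channel nut by its grip tab out of the block and fit it in the middle of the strut rail's length: push it lengthwise down through the slot against its spring, turn it a quarter turn below the lips, then let it rise so that its grooves catch both lips, and let go. Feel for the slot gently, the rail lies loose in its cradle; press with no more than about 20 N, and do not disturb the things lying around.

Things in the scene. Friction and masses are not known exactly. Their poses are not given: they have to be found in the camera images.
- nut_tab (a point): Centre of the nut's grip tab, the grey ribbed plastic blade on top: 30 mm long (its x axis), 10 mm thick (y; grasp across this), 28 mm high (z up). A 10 mm stem joins it to the steel nut: in this frame the tab's underside is at z -14 mm, the nut's top at -32 mm, the slack spring foot's underside at -60 mm. About 0.1 kg in all.
- nut_block (a point): Centre of the steel nut under the tab, axes as the tab's: 34 mm long (x), 19 mm wide (y), 8 mm thick; 36 mm below the tab's centre. Its top has two grooves running along y at x = +-12.25 mm, 3 mm deep, sloping sides, 7 mm wide at the top. It can turn either way inside the rail while its top is 7.5 to 14 mm below the lips' top.
- nut_sole (a point): Point on the nut where the underside of its spring foot is while the spring is slack, 60 mm below the tab's centre. The foot, 28 (x) by 19 (y) by 3 mm, slides up towards the nut: 3 N to start, 0.5 N more per mm, solid after 14 mm (10 N). It lands first; with the foot on the rail's floor 8 to 9 N holds the nut deep enough to turn.
- rail_mid (a point): Middle of the cradle, at the height of the top of the rail's lips. x along the rail, y across, z up. The rail, a steel strut channel 200 x 44 x 30.5 mm, slot up, ends capped, lies parallel to x but off this point by an unmeasured 0 to 20 mm either way in y; a push under 10 N does not shift it. When the nut is caught the tab's centre is at z +28 mm here.
- rail_floor (a point): Middle of the cradle at the height of the rail's inner floor, 28 mm below the lips' top. The slot in the middle of the rail's width is 22 mm wide; the lips beside it are turned down, 2.5 mm thick, their lower edges 7 mm below the top; inside it is 39 mm wide. When the nut is caught its top is 4 mm below the lips' top. The sloping grooves find the lips from up to 2 mm off.
- holder: Fixed dark steel block, 110 mm (x) by 60 mm (y) by 14 mm high, with two pockets 9 mm deep side by side; the nut stands upright in one of them (at x = -26 mm), only its spring foot in the pocket, its underside 5 mm over the table; lift it straight up. Origin: centre of the underside.
- cradle: The fixed cradle: a dark steel base plate 230 mm (x, along the rail) by 130 mm (y) by 8 mm, with four aluminium side blocks 24 mm high (their inner faces at y = +-43 mm), carrying the rail between them. Beside the rail up to 41 mm of bare plate can show: a foot that meets nothing at the lips' height is beside the rail or in its slot. Origin: centre of its underside.
- gauge_block: Bystander: steel slotted gauge block 22 x 56 x 12 mm lying on the table; origin at the centre of its underside.
- clip_7: Bystander: black moulded clip 47 x 74 x 31 mm on the table; origin at the centre of its underside.
- hex_key: Bystander: hex key 33 x 98 x 7 mm lying on the table; origin at the centre of its underside.

How it is judged:
On the way, in this order (a step that is already met when the one before it is completed fails the run):
1. the nut is down in the rail, lengthwise in the slot (z of nut_tab in the frame of rail_mid below 0.034 m and horizontal distance between nut_tab and rail_mid below 0.03 m and angle between the x axis of nut_tab and the x axis of rail_mid, either way round below 0.3 rad), for 0.1 s.
2. the nut is turned across, below the lips (z of nut_tab in the frame of rail_mid below 0.0265 m and horizontal distance between nut_tab and rail_mid below 0.03 m and angle between the x axis of nut_tab and the y axis of rail_mid, either way round below 0.3 rad), for 0.1 s.
At the end, for the whole second after the job is handed in: The nut sits across the rail, square to within 9 degrees and upright to within 7 degrees, within 15 mm of the middle of the rail's length, raised by its spring pressed up against the lips with both grooves on them (tab centre 26.2 to 30 mm above the lips' top), at rest and released (z of nut_tab in the frame of rail_mid between 0.0262 and 0.03 m and angle between the x axis of nut_tab and the y axis of rail_mid, either way round below 0.16 rad and angle between nut_tab's own z axis and vertical below 0.12 rad and x of nut_tab in the frame of rail_mid between -0.015 and 0.015 m and contact force between nut and cradle above 3 N and linear speed of nut below 0.01 m/s); the robot touches nothing.
It fails at once if the nut is pressed on the rail or cradle with more than 25 N (contact force between nut and cradle above 25 N).
It fails at once if the robot hits the rail or cradle with more than 25 N (contact force between the arm and cradle above 25 N).
It fails at once if a bystander is moved by more than 20 mm (distance of any of gauge_block, clip_7, hex_key from where it was at the start of the episode above 0.02 m).
It also fails if it takes over 54 s, if anything falls off the work surface, if the arm or the gripper's body presses on something with over 40 N, if the wrist force passes 120 N, or if a joint passes its speed limit or range.

## Working session

There is one attempt and no reset: what is moved stays moved. The work goes in short steps, Python scripts to look and compute and a shell command to move; the robot and the scene stay as the last step left them, time stands still between calls to the robot, and variables do not carry over. Pictures are saved under pics/ and viewed, at most 10 in all, crops included, and the job is handed in when it is done.

```bash
ls; mkdir -p pics; cat > h.py <<'E'
import numpy as np, cv2
from workcell import arm
def cal(n):
    c=arm.calibration(n); f=240/np.tan(np.radians(c["vfov"])/2)
    return f,c["cx"],c["cy"],c["k1"],np.array(c["R"]),np.array(c["t"])
def proj(n,X):
    f,cx,cy,k,R,t=cal(n); p=np.atleast_2d(X)@R.T+t; s=p[:,:2]/p[:,2:]
    s=s*(1+k*(s**2).sum(1,keepdims=True)); return s*f+[cx,cy]   # col,row
def ray(n,uv):
    f,cx,cy,k,R,t=cal(n); d=(np.atleast_2d(np.array(uv,float))-[cx,cy])/f; s=d.copy()
    for _ in range(20): s=d/(1+k*(s**2).sum(1,keepdims=True))
    return -R.T@t, np.c_[s,np.ones(len(s))]@R
def atz(n,uv,z):
    o,d=ray(n,uv); return o+d*((z-o[2])/d[:,2])[:,None]
E
python3 - <<'E'
from h import *
for n in("side","top"):
    im=arm.read_camera(n); cv2.imwrite(f"pics/{n}0.png",im[:,:,::-1]); print(n,-cal(n)[4].T@cal(n)[5],cal(n)[0])
    for l in("nut_tab","holder","cradle","gauge_block","clip_7","hex_key"):
        for r in arm.cut_out(n,l)[:2]:
            ys,xs=np.nonzero(r["pixels"]); rect=cv2.minAreaRect(np.c_[xs,ys].astype(np.float32))
            print(l,round(r["confidence"],2),r["at"],np.round(cv2.boxPoints(rect)).tolist(),atz(n,[r["at"][::-1]],0).round(3))
print(arm.sense())
E
```

```text
pics
side [0.40226247 0.77274874 0.56736137] 452.12434010564345
nut_tab 0.79 [360.2, 337.3] [[326.0, 342.0], [348.0, 342.0], [348.0, 380.0], [326.0, 380.0]] [[0.456 0.266 0.   ]]
holder 0.96 [381.0, 315.9] [[282.0, 364.0], [355.0, 356.0], [359.0, 394.0], [286.0, 402.0]] [[0.485 0.312 0.   ]]
cradle 0.9 [236.6, 342.4] [[307.0, 211.0], [362.0, 192.0], [385.0, 259.0], [330.0, 278.0]] [[ 0.48  -0.108  0.   ]]
gauge_block 0.68 [312.3, 286.0] [[272.0, 305.0], [282.0, 296.0], [299.0, 317.0], [289.0, 326.0]] [[0.562 0.16  0.   ]]
clip_7 0.89 [320.5, 379.4] [[361.0, 304.0], [401.0, 304.0], [401.0, 331.0], [361.0, 331.0]] [[0.389 0.166 0.   ]]
clip_7 0.4 [360.6, 339.4] [[326.0, 342.0], [348.0, 342.0], [348.0, 379.0], [326.0, 379.0]] [[0.452 0.267 0.   ]]
top [ 0.36003929 -0.00708486  0.96993839] 456.85440392727315
nut_tab 0.72 [231.7, 168.8] [[162.0, 224.0], [181.0, 224.0], [181.0, 241.0], [162.0, 241.0]] [[0.461 0.323 0.   ]]
holder 0.62 [218.8, 174.5] [[153.0, 201.0], [182.0, 194.0], [194.0, 245.0], [165.0, 252.0]] [[0.489 0.311 0.   ]]
holder 0.38 [262.8, 243.7] [[222.0, 275.0], [233.0, 242
[... 656 characters left out ...]
7, 'qpos': array([-1.29239231e+00,  1.30319658e-01,  1.48816862e+00,  3.55076647e-06,
        1.52303609e+00, -8.54224143e-02]), 'qd': array([ 7.88539033e-04, -6.60251170e-04, -8.56604774e-05,  2.13607697e-03,
       -8.88842244e-04, -3.70813622e-04]), 'effort': array([ 3.61378770e-04, -5.69144225e+01, -5.00748539e+01, -1.28274769e-04,
        1.40600794e-03,  1.26284374e-05]), 'tool_pos': array([ 0.21352465, -0.56073365,  0.2313575 ]), 'tool_rot': array([9.83499385e-01, 1.80911468e-01, 5.05480936e-06, 3.38166487e-05]), 'ft_force': array([ 0.48681917, -0.32765371,  0.38940901]), 'wrist_torque': array([ 0.02019592,  0.01076458, -0.01761613]), 'grasp_force': 0.0, 'opening': 1.0009687034802817}
```

```bash
python3 - <<'E'
import cv2,numpy as np
s=cv2.imread("pics/side0.png")[185:410,265:415]; t=cv2.imread("pics/top0.png")[160:290,140:510]
cv2.imwrite("pics/s1.png",cv2.resize(s,None,fx=2.66,fy=2.66,interpolation=2))
cv2.imwrite("pics/t1.png",cv2.resize(t,None,fx=2.15,fy=2.15,interpolation=2))
E
```

```text
(no output)
```

View pics/s1.png

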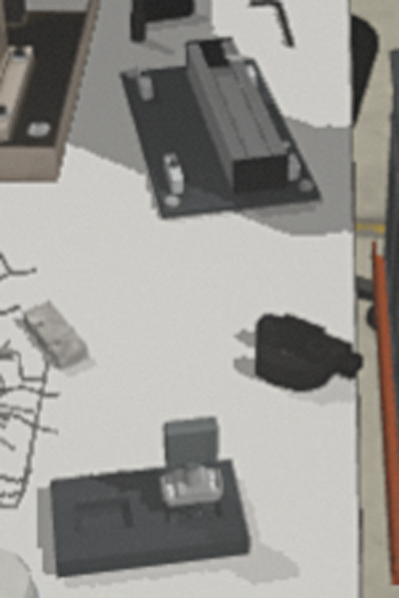

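View pics/t1.png

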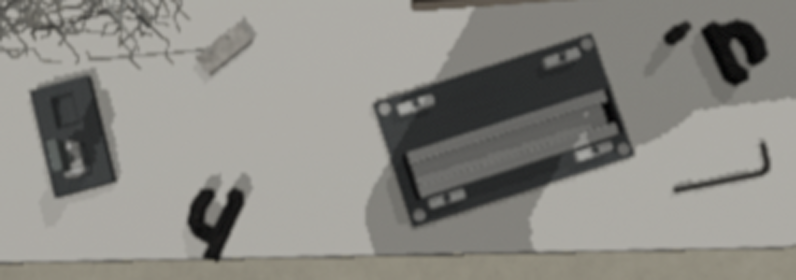

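```bash
cat > fit.py <<'E'
from h import *
from scipy.optimize import minimize
def box(l,w,z0,z1,y=0): return np.array([[a*l/2,y+b*w/2,z] for a in(-1,1) for b in(-1,1) for z in(z0,z1)])
M={}
for n in("side","top"):
    arm.read_camera(n)
    for l in("nut_tab","holder","cradle"):
        M[n,l]=arm.cut_out(n,l)[0]["pixels"]
K=4
def cost(p,l,parts):
    c,s=np.cos(p[2]),np.sin(p[2]); R=np.array([[c,-s,0],[s,c,0],[0,0,1]]); J=0
    for n in("side","top"):
        im=np.zeros((480*K,640*K),np.uint8)
        for P in parts(p):
            q=proj(n,P@R.T+[p[0],p[1],0]); h=cv2.convexHull(np.round((q+.5)*K-.5).astype(np.int32))
            cv2.fillConvexPoly(im,h,1)
        m=cv2.resize(M[n,l].astype(np.uint8),None,fx=K,fy=K,interpolation=0)
        ig=cv2.resize(cv2.dilate(M[n,"nut_tab"].astype(np.uint8),np.ones((3,3))),None,fx=K,fy=K,interpolation=0)
        if l=="cradle": ig[:]=0
        J+=((im!=m)&(ig==0)).sum()/m.sum()
    return J
def run(l,p0,parts):
    best=None
    S=np.array([.008,.008,.08,.01])[:len(p0)]
    for _ in range(3):
        sim=np.array([p0]+[p0+S*(np.arange(len(p0))==i) for i in range(len(p0))])
        r=minimize(cost,p0,args=(l,parts),method="Nelder-Mead",options=dict(initial_simplex=sim,maxiter=150,xatol=1e-4)); p0=r.x
    return r
h=run("holder",np.array([.487,.311,1.8]),lambda p:[box(.11,.06,0,.014)])
print("holder",h.x,h.fun)
def cp(p): return [box(.23,.13,0,.008),box(.2,.044,.008,.0385,p[3])]
for y0 in (np.radians(-90+18),):
    c=run("cradle",np.array([.48,-.12,-1.26,0.]),cp); print("cradle",c.x,c.fun)
np.savez("fit.npz",h=h.x,c=c.x)
c=c.x; im=cv2.imread("pics/top0.png")
g=np.mgrid[-.075:.075:.0003,-.125:.125:.0003]; X,Y=g[1],g[0]
P=np.stack([c[0]+np.cos(c[2])*X-np.sin(c[2])*Y,c[1]+np.sin(c[2])*X+np.cos(c[2])*Y,0*X+.0385],-1).reshape(-1,3)
for n in("top","side"):
    q=proj(n,P).reshape(*X.shape,2).astype(np.float32); im=cv2.imread(f"pics/{n}0.png")
    r=cv2.remap(im,q[...,0],q[...,1],cv2.INTER_LINEAR)
    cv2.imwrite(f"pics/rect_{n}.png",r[:, :800]); 
    prof=r[:,250:560].mean((1,2)); print(n,[(round((-75+.3*i)),int(prof[i])) for i in range(100,420,7)])
a=cv2.imread("pics/rect_top.png");b=cv2.imread("pics/rect_side.png")
cv2.imwrite("pics/rect.png",cv2.resize(np.vstack([a,b])[:, :],None,fx=.6,fy=.6))
# tab triangulation
uv={n:np.argwhere(M[n,"nut_tab"]).mean(0)[::-1] for n in("side","top")}
A=[];B=[]
for n in uv:
    o,d=ray(n,uv[n]); d=d[0]/np.linalg.norm(d); Q=np.eye(3)-np.outer(d,d);A.append(Q);B.append(Q@o)
print("tri",np.linalg.solve(sum(A),sum(B)))
for s in(1,-1):
  for z in (.065,):
    p=np.array([h.x[0]-s*.026*np.cos(h.x[2]),h.x[1]-s*.026*np.sin(h.x[2]),z]); print(s,p,[(n,proj(n,p).round(1).tolist(),uv[n].round(1)) for n in uv])
E
python3 fit.py
```

```text
holder [0.50420008 0.29400784 1.74508088] 1.5167490898377491
cradle [ 0.47709625 -0.11509908 -1.28000238 -0.01828961] 0.052845141477468306
top [(-45, 41), (-43, 52), (-41, 78), (-39, 99), (-37, 104), (-34, 103), (-32, 104), (-30, 105), (-28, 107), (-26, 108), (-24, 106), (-22, 100), (-20, 96), (-18, 95), (-16, 95), (-14, 94), (-11, 92), (-9, 91), (-7, 94), (-5, 100), (-3, 102), (-1, 103), (1, 102), (3, 89), (5, 63), (8, 47), (10, 45), (12, 45), (14, 45), (16, 44), (18, 45), (20, 44), (22, 44), (24, 44), (26, 44), (28, 44), (31, 44), (33, 44), (35, 44), (37, 44), (39, 44), (41, 44), (43, 44), (45, 45), (47, 45), (50, 45)]
side [(-45, 84), (-43, 97), (-41, 108), (-39, 111), (-37, 107), (-34, 107), (-32, 108), (-30, 105), (-28, 99), (-26, 102), (-24, 108), (-22, 110), (-20, 110), (-18, 111), (-16, 111), (-14, 110), (-11, 105), (-9, 99), (-7, 101), (-5, 106), (-3, 106), (-1, 107), (1, 109), (3, 102), (5, 92), (8, 89), (10, 90), (12, 85), (14, 71), (16, 60), (18, 58), (20, 58), (22, 59), (24, 59), (26, 58), (28, 58), (31, 59), (33, 59), (35, 59), (37, 58), (39, 58), (41, 58), (43, 57), (45, 58), (47, 67), (50, 77)]
tri [0.45362809 0.30322828 0.03952139]
1 [0.50870858 0.26840172 0.065     ] [('side', [[303.1, 330.2]], array([336.9, 361.2])), ('top', [[185.1, 204.6]], array([171.6, 232.8]))]
-1 [0.49969159 0.31961397 0.065     ] [('side', [[303.6, 355.3]], array([336.9, 361.2])), ('top', [[159.7, 209.5]], array([171.6, 232.8]))]
```

```bash
sleep 1
```

```text
(no output)
```

View pics/rect.png

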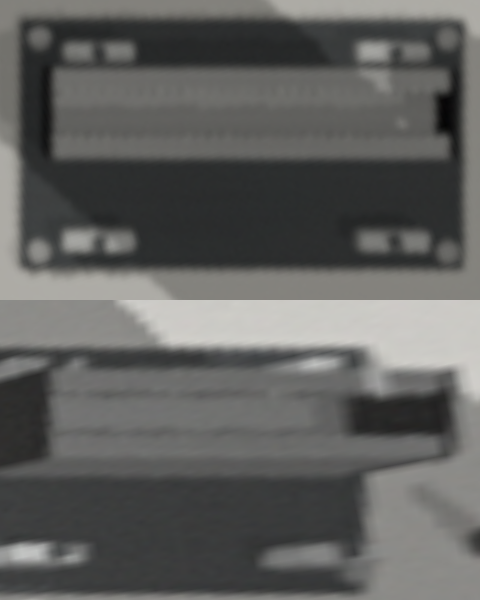

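```bash
sed -i 's/\[.487,.311,1.8\]/[.487,.311,.23]/; s/^for y0.*/if 0:/; s/^np.savez.*/c=np.load("fit.npz")["c"];np.savez("fit.npz",h=h.x,c=c)\n/' fit.py
sed -i '/^c=c.x/,/^cv2.imwrite("pics\/rect.png"/d' fit.py; python3 fit.py; python3 -c "
from h import *;print(arm.sense()['time_s'])"
```

```text
holder [0.47849892 0.31071046 0.24462942] 0.1322432846918679
tri [0.45367514 0.30386055 0.04056328]
1 [0.45327302 0.30441334 0.065     ] [('side', [[336.1, 349.9]], array([336.8, 361. ])), ('top', [[166.8, 232.3]], array([171.1, 232.7]))]
-1 [0.50372483 0.31700758 0.065     ] [('side', [[301.2, 353.8]], array([336.8, 361. ])), ('top', [[161.0, 207.5]], array([171.1, 232.7]))]
1.5
```

```bash
cat > go.py <<'E'
import sys
from h import *
from scipy.spatial.transform import Rotation as Ro
def to(pos,th):
    s=arm.sense(); R=Ro.from_quat(s["tool_rot"]).as_matrix(); d=R.T@(np.array(pos)-s["tool_pos"])*1000
    t0=np.arctan2(R[1,0],R[0,0]); dt=(np.degrees(t0-th)+180)%360-180
    return d.round(1),dt.round(1),s["time_s"]
F=np.load("fit.npz")
E
python3 - <<'E'
from go import *
print(to([.40,-.1,.2],.245)); print(to([.4533,.3044,.12],.245));print(to([.4533,.3044,.053],.245))
E
```

```text
(array([ 338.2, -364.2,   31.3]), np.float64(6.8), 1.5)
(array([ 531.9, -723.2,  111.3]), np.float64(6.8), 1.5)
(array([ 531.9, -723.2,  178.3]), np.float64(6.8), 1.5)
```

```bash
python3 -m creep '[[[338,-364,31,6.8,1],[338,-364,31,6.8,1],[338,-364,31,6.8,1],[338,-364,31,6.8,1],[338,-364,31,6.8,1],[338,-364,31,6.8,1],[338,-364,31,6.8,1],[338,-364,31,6.8,1],[532,-723,111,6.8,1],[532,-723,111,6.8,1],[532,-723,111,6.8,1],[532,-723,111,6.8,1]]]' 
python3 - <<'E'
from go import *
print(to([.4533,.3044,.12],.245));print(to([.4533,.3044,.053],.245))
E
```

```text
time_s: 3.0
tool_pos: [0.4323, 0.1451, 0.1523]
tool_rot: [0.992, 0.122, 0.001, 0.0]
ft_force: [1.2, -0.9, 0.1]
opening: 0.998
grasp_force: 0.0
(array([  59.1, -149.4,   32.4]), np.float64(0.0), 3.0)
(array([  58.9, -149.5,   99.4]), np.float64(0.0), 3.0)
```

```bash
python3 -m creep '[[[55,-147,30,0,1],[55,-147,30,0,1],[55,-147,30,0,1],[55,-147,30,0,1],[55,-147,30,0,1]]]' 
python3 - <<'E'
from go import *
print(to([.4533,.3044,.053],.245))
im=arm.read_camera("top")[180:280,110:240,::-1];b=arm.read_camera("side")[270:410,250:430,::-1]
cv2.imwrite("pics/a.png",np.vstack([cv2.resize(im,(400,308)),cv2.resize(b,(400,311))])[:600])
E
```

```text
time_s: 3.62
tool_pos: [0.4496, 0.2985, 0.1221]
tool_rot: [0.992, 0.122, -0.0, 0.0]
ft_force: [0.1, 0.2, 1.0]
opening: 0.999
grasp_force: 0.0
(array([ 5. , -4.9, 69.1]), np.float64(0.0), 3.625)
```

View pics/a.png

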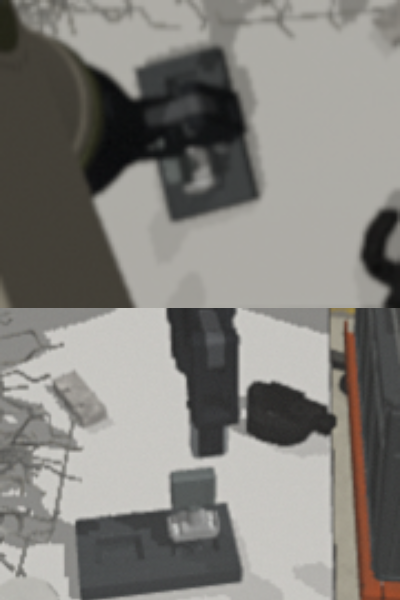

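```bash
python3 -m creep '[[[5,-5,30,0,1],[5,-5,60,0,1],[5,-5,69,0,1],[5,-5,69,0,1],[5,-5,69,0,-1],[5,-5,69,0,-1],[5,-5,69,0,-1],[5,-5,69,0,-1],[5,-5,69,0,-1],[5,-5,69,0,-1]]]' 60
```

```text
time_s: 4.97
tool_pos: [0.4535, 0.305, 0.0534]
tool_rot: [0.992, 0.122, 0.0, -0.0]
ft_force: [0.1, -0.3, 2.3]
opening: 0.103
grasp_force: 60.7
```

```bash
python3 -m creep '[[[0,0,-25,0,-1],[0,0,-60,0,-1],[0,0,-100,0,-1],[0,0,-100,0,-1],[0,0,-100,0,-1]]]' 60
python3 - <<'E'
from go import *
print(to([.4596,-.1203,.13],1.862),to([.44,.05,.15],1.862))
E
```

```text
time_s: 5.6
tool_pos: [0.453, 0.3048, 0.1524]
tool_rot: [0.992, 0.122, -0.0, 0.0]
ft_force: [-0.4, 0.7, -1.7]
opening: 0.101
grasp_force: 60.3
(array([-96.8, 414. ,  22.6]), np.float64(-92.6), 5.6) (array([-74.5, 244. ,   2.5]), np.float64(-92.6), 5.6)
```

```bash
python3 -m creep '[[[-10,43,0,-10,-1],[-20,86,0,-20,-1],[-30,129,0,-30,-1],[-40,172,0,-40,-1],[-50,215,0,-50,-1],[-60,258,5,-60,-1],[-70,300,10,-70,-1],[-80,343,15,-80,-1],[-90,386,20,-90,-1],[-97,414,22,-92.6,-1],[-97,414,22,-92.6,-1],[-97,414,22,-92.6,-1]]]' 60
python3 - <<'E'
from go import *
print(to([.4596,-.1203,.13],1.862)); s=arm.sense(); print(s["qpos"].round(3),s["ft_force"])
for n in("top","side"):
    im=arm.read_camera(n)
    r=arm.cut_out(n,"nut_tab")
    for q in r[:2]:
        ys,xs=np.nonzero(q["pixels"]); print(n,q["confidence"],q["at"],xs.min(),xs.max(),ys.min(),ys.max())
    tp=s["tool_pos"]; print("exp tab",proj(n,tp+[0,0,.012]),"block",proj(n,tp-[0,0,.024]),"sole",proj(n,tp-[0,0,.048]))
    q=proj(n,tp-[0,0,.03])[0].astype(int); cv2.imwrite(f"pics/b{n}.png",cv2.resize(im[max(q[1]-60,0):q[1]+60,q[0]-65:q[0]+65,::-1],(520,480))[:, :])
a=np.hstack([cv2.imread("pics/btop.png")[:,:400],cv2.imread("pics/bside.png")[:,60:460]]);cv2.imwrite("pics/b.png",a)
E
```

```text
time_s: 7.1
tool_pos: [0.4589, -0.1195, 0.1299]
tool_rot: [0.598, 0.802, -0.0, -0.001]
ft_force: [-0.2, 0.2, -1.2]
opening: 0.105
grasp_force: 60.2
(array([-1. ,  0.4, -0.1]), np.float64(-0.1), 7.1)
[-0.363 -0.14   1.946  0.     1.338 -0.653] [-0.2471916   0.21790197 -1.15981338]
top 0.17 [229.3, 340.1] 314 435 195 264
exp tab [[384.04163    220.42667217]] block [[381.54875735 222.72495302]] sole [[379.99788341 224.1547491 ]]
side 0.65 [194.6, 355.5] 348 357 173 207
side 0.48 [314.3, 285.3] 274 296 299 323
exp tab [[352.70176508 178.94248128]] block [[352.50898206 193.81053786]] sole [[352.38405405 203.3990565 ]]
```

View pics/b.png

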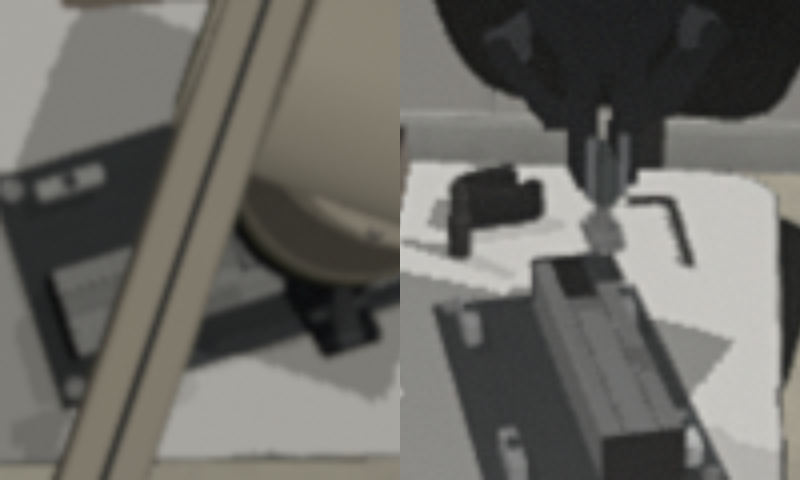

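```bash
python3 -m creep '[[[-1,0.5,20,0,-1],[-1,0.5,36,0,-1],[-1,0.5,40,0,-1],[-1,0.5,43,0,-1],[-1,0.5,45,0,-1],[-1,0.5,47,0,-1],[-1,0.5,49,0,-1],[-1,0.5,49,0,-1],[-1,0.5,49,0,-1]]]' 60
```

```text
time_s: 8.43
tool_pos: [0.4606, -0.1211, 0.0823]
tool_rot: [0.597, 0.802, 0.0, 0.0]
ft_force: [0.5, -0.3, -0.1]
opening: 0.104
grasp_force: 60.2
```

```bash
python3 -m creep '[[[0,0,3,0,-1],[0,0,5,0,-1],[0,0,7,0,-1],[0,0,9,0,-1],[0,0,11,0,-1],[0,0,11,0,-1],[0,0,11,0,-1]]]' 60; python3 -c "
from go import *
for i in range(6): arm.read_camera('side'); s=arm.sense(); print(s['ft_force'].round(1),s['wrist_torque'].round(2),s['tool_pos'].round(4))
print(arm.cut_out('side','nut_tab')[0]['at'])
cv2.imwrite('pics/c.png',cv2.resize(arm.read_camera('side')[160:270,300:400,::-1],(545,600),interpolation=2))"
```

```text
time_s: 9.3
tool_pos: [0.4605, -0.121, 0.0712]
tool_rot: [0.597, 0.802, 0.0, -0.0]
ft_force: [0.9, -0.4, -0.3]
opening: 0.103
grasp_force: 60.2
[ 0.1 -0.2 -0.6] [-0.06  0.06 -0.02] [ 0.4606 -0.1211  0.0713]
[ 0.6  0.1 -1.3] [-0.01  0.01  0.04] [ 0.4606 -0.1211  0.0713]
[ 0.6 -0.2 -0.4] [-0.01  0.02  0.03] [ 0.4606 -0.1211  0.0713]
[ 0.7 -0.4 -0.9] [ 0.02  0.06 -0.02] [ 0.4606 -0.1211  0.0713]
[-0.1  0.2 -1.1] [ 0.03 -0.01 -0.01] [ 0.4606 -0.1211  0.0713]
[-0.1 -0.6 -0.5] [-0.    0.02  0.02] [ 0.4606 -0.1211  0.0713]
[215.5, 351.6]
```

View pics/c.png

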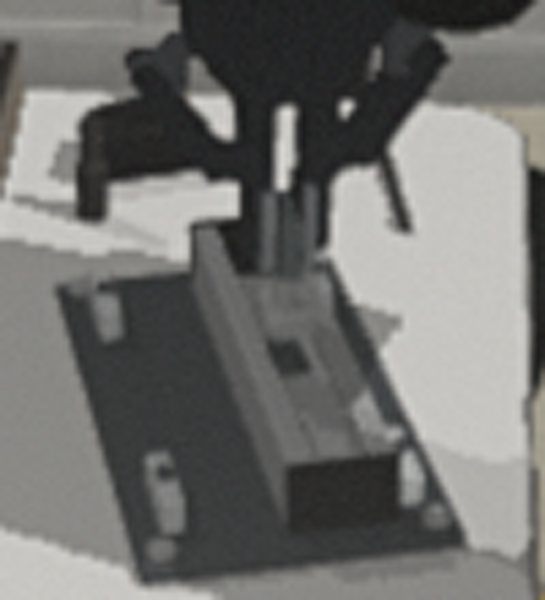

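```bash
python3 -m creep '[[[0,0,2,0,-1],[0,0,4,0,-1],[0,0,5,0,-1],[0,0,6,0,-1],[0,0,7,0,-1],[0,0,7,0,-1]]]' 60
```

```text
time_s: 10.45
tool_pos: [0.4604, -0.121, 0.0641]
tool_rot: [0.597, 0.802, -0.0, -0.0]
ft_force: [-0.2, 0.6, -0.7]
opening: 0.105
grasp_force: 60.2
```

```bash
python3 -m creep '[[[0,0,2,0,-1],[0,0,4,0,-1],[0,0,6,0,-1],[0,0,8,0,-1],[0,0,10,0,-1],[0,0,12,0,-1],[0,0,12,0,-1],[0,0,12,0,-1]]]' 60; python3 -c "
from go import *
F=[]
for i in range(8): arm.read_camera('side'); s=arm.sense(); F.append(s['ft_force'])
print(np.mean(F,0),s['tool_pos'])"
```

```text
time_s: 11.45
tool_pos: [0.4606, -0.1211, 0.0524]
tool_rot: [0.597, 0.802, 0.0, 0.0]
ft_force: [-2.9, 1.2, 5.4]
opening: 0.102
grasp_force: 61.2
[-2.6490344   0.83450099  5.48766297] [ 0.46058968 -0.12107255  0.05240651]
```

```bash
cat > f.py <<'E'
from go import *
G=[]
for i in range(5): arm.read_camera('side'); s=arm.sense(); G.append(s['ft_force'])
R=Ro.from_quat(s["tool_rot"]).as_matrix(); f=np.mean(G,0); print("world",f.round(1),"tool",(R.T@f).round(1),s['tool_pos'].round(4),s["wrist_torque"].round(2), s["time_s"])
E
python3 -m creep '[[[0,0,-2,0,-1],[0,-0.5,-2,0,-1],[0,-1,-2,0,-1]]]' 60 >/dev/null;python3 f.py; python3 -m creep '[[[0,-0.5,0,0,-1],[0,-1,0,0,-1]]]' 60 >/dev/null;python3 f.py; python3 -m creep '[[[0,1,0,0,-1],[0,2,0,0,-1]]]' 60 >/dev/null;python3 f.py; python3 -m creep '[[[0,0.5,0,0,-1],[0,1,0,0,-1]]]' 60 >/dev/null;python3 f.py
```

```text
world [2.  2.4 4.3] tool [ 1.7  2.6 -4.3] [ 0.4601 -0.1213  0.0545] [ 0.48 -0.49  0.03] 12.475
world [2.9 0.9 4.6] tool [ 0.1  3.  -4.6] [ 0.4588 -0.1219  0.0544] [ 0.06 -0.65  0.  ] 12.975
world [-2.1 -2.9  4.9] tool [-2.1 -2.8 -4.9] [ 0.4596 -0.1212  0.0537] [-0.59  0.51 -0.  ] 13.475
world [-2.9 -2.2  5.4] tool [-1.3 -3.5 -5.4] [ 0.4604 -0.1207  0.0536] [-0.44  0.6  -0.02] 13.975
```

```bash

python3 -m creep '[[[0,0,-4,0,-1],[0,0,-7.5,0,-1],[0,0,-7.5,0,-1]]]' 60 >/dev/null;python3 f.py; python3 -m creep '[[[0,0.5,0,0,-1],[0,1,0,0,-1]]]' 60 >/dev/null;python3 f.py; python3 -m creep '[[[0,-1,0,0,-1],[0,-2,0,0,-1],[0,-2.5,0,0,-1]]]' 60 >/dev/null;python3 f.py; python3 -m creep '[[[0,-0.5,0,0,-1],[0,-1,0,0,-1]]]' 60 >/dev/null;python3 f.py
```

```text
world [-1.5  0.5 -0.3] tool [ 0.9 -1.3  0.3] [ 0.4611 -0.1205  0.0613] [ 0.09  0.35 -0.01] 14.6
world [-6.8  0.3  3.1] tool [ 2.3 -6.5 -3.1] [ 0.4613 -0.1204  0.0613] [-0.08  1.33  0.02] 15.1
world [ 0.1 -0.2 -1.3] tool [-0.2  0.   1.3] [ 0.4602 -0.1212  0.0618] [ 0.03 -0.07  0.03] 15.725
world [-0.5 -0.2 -0.9] tool [-0.1 -0.5  0.9] [ 0.4591 -0.1215  0.0617] [0.02 0.01 0.04] 16.225
```

```bash

python3 -m creep '[[[0,0.7,0,0,-1],[0,0.7,2,0,-1],[0,0.7,5,0,-1],[0,0.7,8,0,-1],[0,0.7,11,0,-1],[0,0.7,13.5,0,-1],[0,0.7,13.5,0,-1]]]' 60 >/dev/null;python3 f.py
```

```text
world [-2.8  1.   7.2] tool [ 1.8 -2.4 -7.2] [ 0.46   -0.1214  0.0487] [ 0.17  0.54 -0.  ] 17.35
```

```bash

python3 -m creep '[[[0,-0.2,0.8,0,-1],[0,-0.2,0.8,7,-1],[0,-0.2,0.8,14,-1],[0,-0.2,0.8,21,-1],[0,-0.2,0.8,28,-1],[0,-0.2,0.8,35,-1]]]' 60 ;python3 f.py
```

```text
time_s: 18.1
tool_pos: [0.4608, -0.1218, 0.0485]
tool_rot: [0.812, 0.584, 0.001, 0.001]
ft_force: [0.4, -0.2, 7.3]
opening: 0.105
grasp_force: 61.5
world [0.1 0.3 7.6] tool [ 0.3  0.  -7.6] [ 0.4609 -0.1218  0.0485] [-0.05  0.02 -0.02] 18.35
```

```bash

python3 -m creep '[[[0,0,0,8,-1],[0,0,0,16,-1],[0,0,0,24,-1],[0,0,0,32,-1],[0,0,0,40,-1],[0,0,0,48,-1],[0,0,0,55,-1],[0,0,0,55,-1],[0,0,0,55,-1]]]' 60 ;python3 f.py
```

```text
time_s: 19.48
tool_pos: [0.4609, -0.1219, 0.0485]
tool_rot: [0.989, 0.145, 0.001, 0.001]
ft_force: [-0.8, -0.2, 7.2]
opening: 0.104
grasp_force: 61.5
world [ 0.  -0.4  7.3] tool [-0.1  0.4 -7.3] [ 0.4609 -0.1219  0.0485] [-0.11  0.05 -0.01] 19.725
```

```bash

python3 -m creep '[[[-0.8,0,0,0,-1],[-0.8,0,-1.5,0,-1],[-0.8,0,-3,0,-1],[-0.8,0,-4.5,0,-1],[-0.8,0,-5.5,0,-1],[-0.8,0,-5.5,0,-1]]]' 60 >/dev/null;python3 f.py
```

```text
world [3.5 0.  5.6] tool [ 3.4  1.  -5.6] [ 0.4597 -0.1219  0.0534] [-0.07 -0.66  0.  ] 20.725
```

```bash

python3 -m creep '[[[0,0,-0.8,0,-1],[0,0,-1.5,0,-1],[0,0,-1.5,0,-1]]]' 60 >/dev/null;python3 f.py
```

```text
world [ 3.  -1.3  4.9] tool [ 2.5  2.1 -4.9] [ 0.4588 -0.1216  0.0544] [-0.27 -0.55  0.01] 21.35
```

```bash

python3 -m creep '[[[0.6,0,-0.5,0,-1],[0.6,0,-1,0,-1],[0.6,0,-1,0,-1]]]' 60 >/dev/null;python3 f.py
```

```text
world [ 0.6 -3.3  1.3] tool [-0.4  3.4 -1.3] [ 0.4589 -0.1214  0.0551] [-0.74 -0.06  0.06] 21.975
```

```bash

python3 -m creep '[[[0,0,0,0,-0.2],[0,0,0,0,-0.2],[0,0,0,0,-0.2],[0,0,-5,0,-0.2],[0,0,-20,0,-0.2],[0,0,-50,0,-0.2],[0,0,-90,0,-0.2],[0,0,-130,0,-0.2],[0,0,-130,0,-0.2]]]' 60
python3 - <<'E'
from go import *
im=arm.read_camera("side"); c=F["c"]; ctr=np.array([.459,-.1212,.0385+.028])
q=arm.cut_out("side","nut_tab")[0];print(q["confidence"],q["at"]); print(proj("side",ctr),proj("side",ctr-[0,0,.03]))
d=np.array([.958,.287,0])*.015
for z in(.014,-.014): print(proj("side",np.array([ctr-d,ctr+d])+[0,0,z]).round(1).tolist())
cv2.imwrite("pics/d.png",cv2.resize(im[170:270,300:400,::-1],(600,600),interpolation=2))
E
```

```text
time_s: 23.1
tool_pos: [0.462, -0.1224, 0.1909]
tool_rot: [0.989, 0.145, 0.004, 0.002]
ft_force: [0.9, 0.7, 0.0]
opening: 0.4
grasp_force: 0.0
0.58 [212.3, 354.3]
[[352.31901756 209.05087913]] [[352.16893121 220.4869386 ]]
[[358.9, 202.9], [345.8, 204.3]]
[[358.7, 213.8], [345.8, 215.1]]
```

View pics/d.png

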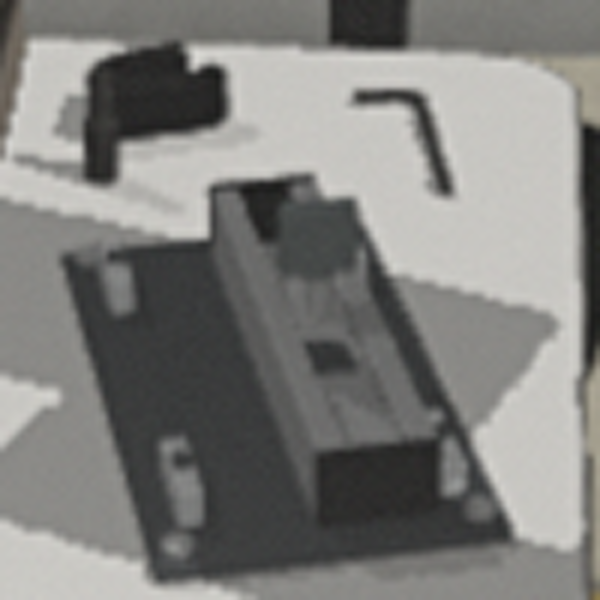

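```bash
python3 -c "
from h import *
print(arm.hand_in())"
```

```text
the job is handed in; nothing more can be done
None
```

The nut is fitted crosswise at the middle of the rail, released with the gripper clear. The last picture showed it square and upright, and the force readings showed the lips holding it. I handed the job in at about 23 s, but no verdict came back.

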